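# Sweep the wooden tree ornaments off the table into the storage bin

## Task

Clear up after decorating: with the fingers, sweep all three flat wooden ornaments across the table and off its far edge so that they drop into the storage bin standing there. Only push them along the tabletop, gently - do not pinch, lift or carry them - and leave the tealight holder, the mug and the ribbon spool where they stand.

Things in the scene. Friction and masses are not known exactly. Their poses are not given: they have to be found in the camera images.
- flake: Wooden snowflake ornament: six straight arms, 70 mm from tip to tip, 13 mm wide. Lies flat on the table at the start at any yaw; loose, about 25 g, 14 mm thick. Origin: centre of the underside; z up. 
- fir: Wooden fir-tree ornament, about 70 mm long (trunk towards its -x, tip towards its +x) and 61 mm wide. Lies flat on the table at the start at any yaw; loose, about 25 g, 14 mm thick. Origin: centre of the underside; z up. 
- house: Wooden little-house ornament, about 62 mm long (gable towards its +x) and 46 mm wide. Lies flat on the table at the start at any yaw; loose, about 25 g, 14 mm thick. Origin: centre of the underside; z up. 
- bin: Blue plastic storage bin on a tan leather footstool beyond the far table edge; it cannot be moved. Outside 340 mm in x, 460 mm in y, 285 mm tall, walls 5 mm; rim 45 mm below the tabletop. Its near wall stands under the tabletop, so anything pushed over the edge within its width drops in. Flat cartons fill its lower 170 mm. Origin: centre of its underside; axes parallel to the world's. It stands in a different place along the edge each time.
- bin_mouth (a point): Centre of the bin's open mouth, at rim height. The inner opening reaches 165 mm either way in x and 225 mm in y.
- edge (a point): A point on the table's far edge, on the top surface. The edge is straight and runs along y through this point; the table (35 mm thick) ends there and its top is level and clear up to it.
- tealight: Low glass tealight holder, 60 mm wide at the rim, 45 mm high, standing among the ornaments. Loose; leave it alone. Origin: centre of its underside.
- mug: White ceramic mug, 80 mm in diameter, 92 mm high, with a handle standing out about 30 mm on the robot's side, at one side of the work. Loose; leave it alone. Origin: centre of its underside.
- spool: Spool of dark red ribbon with cardboard flanges, 72 mm in diameter, 50 mm high, standing on its flange at one side of the work. Loose; leave it alone. Origin: centre of its underside.
There are look-alikes about, which are no part of the job. What is shaped like the fir but black or red is not meant.

How it is judged:
At the end, for the whole second after the job is handed in: All three ornaments lie inside the bin, within its walls and at least 20 mm below its rim; the tealight holder, mug and spool stand upright within 20 mm of where they were (x of flake in the frame of bin between -0.172 and 0.172 m and y of flake in the frame of bin between -0.232 and 0.232 m and z of flake in the frame of bin between 0.1 and 0.265 m and x of fir in the frame of bin between -0.172 and 0.172 m and y of fir in the frame of bin between -0.232 and 0.232 m and z of fir in the frame of bin between 0.1 and 0.265 m and x of house in the frame of bin between -0.172 and 0.172 m and y of house in the frame of bin between -0.232 and 0.232 m and z of house in the frame of bin between 0.1 and 0.265 m and distance of each of tealight, mug, spool from where it was at the start of the episode below 0.02 m and angle between each of tealight, mug, spool's own z axis and vertical below 0.2 rad); the robot touches nothing.
It fails at once if an ornament is lifted more than 30 mm off the table (or carried) (height (world z) of any of flake, fir, house above 0.03 m).
It fails at once if an ornament is pinched or pressed hard (over 25 N) (contact force between the fingers and flake above 25 N or contact force between the fingers and fir above 25 N or contact force between the fingers and house above 25 N).
It fails at once if an ornament is knocked onto the floor (height (world z) of any of flake, fir, house below -0.5 m).
It fails at once if the tealight holder, mug or spool is moved more than 20 mm or tipped (not (distance of each of tealight, mug, spool from where it was at the start of the episode below 0.02 m and angle between each of tealight, mug, spool's own z axis and vertical below 0.2 rad)).
It also fails if it takes over 61 s, if anything falls off the work surface, if the arm or the gripper's body presses on something with over 40 N, if the wrist force passes 120 N, or if a joint passes its speed limit or range.

## Robot

A 7-joint arm with a two-finger parallel gripper is mounted at the origin on the work surface. World frame = base frame: x ahead of the robot, y to its left, z up, the work surface at z = 0. Lengths are in m, angles in rad, forces in N, time in s.
With the tool pointing down it reaches from about 0.35 to 0.9 m from the base axis. Payload 19.9 kg.
Tool frame: the origin (TCP) lies between the finger pads; the fingertips stand 8 mm ahead of it and the grasp point (between the pads) lies 11 mm behind it (tip_extent is the distance from the TCP to the fingertips, in m); x points along the fingers, y is the direction in which the jaws open and shut, and the axes are right-handed (so a half turn about x gives the same grasp; the last joint's range is limited). The gripper opens to 85 mm and grips with 20 to 120 N. Pads are 22 mm wide; open, the fingers measure 114 mm over their backs; the gripper's body (76 mm by 85 mm) begins 54 mm behind the grasp point. The pads swing forward as they close: fully open they stand 13 mm farther back than shut.
Start: joints at [1.105, 0.417, -0.01, 1.614, 0.005, 1.111, -0.053], TCP at [0.257, -0.57, 0.239] pointing down, gripper open.
Joint ranges: [-2.81, 2.81], [-0.39, 2.02], [-1.27, 1.25], [0.06, 2.57], [-1.19, 4.33], [0.19, 2], [-2.82, 2.82]. Speed limits (rad/s): [1.89, 1.89, 2.39, 2.39, 3.01, 3.01, 3.01].

## Interface

Orientations are given as [roll, pitch, yaw] about the fixed x, y, z axes, in that order (R = Rz(yaw) Ry(pitch) Rx(roll)).
In Python, from station import get_state, snapshot, hand_in, tip_extent gives the robot as it stands.
- The arm moves only by the tool apply_moves, never from a script. Its argument "rows" is text: rows parted by semicolons, each of 5 numbers parted by spaces: the shift along the tool's x, y, z in mm, then the turn about the tool's x in rad, then the closure, from -1 (fully open) to 1 (shut). A call has 1 to 8 rows; each row is the pose to reach, as a shift and turn from the pose commanded when the call began, along the tool's axes at that moment; what a row does not reach only later rows make up. A row lasts 1/10 s, in which the tool goes at most 50 mm and 8.59 degrees, less where a joint would pass 70% of its speed; a pose out of reach is approached as far as the arm can. A call with a gripper value outside its range is refused whole. The fingers move at their own pace and stop on an object; the grip force is fixed at half the most. Time passes only in rows, so rows that repeat a pose let the fingers close. It gives the time, the measured TCP pose, the force and the opening at its end, in the units of the state.
- get_state(): the state, without advancing time (a new reading comes with each control period).
- snapshot(name): name is "scene" or "top"; returns a dict with "color" (384x512x3 uint8, blue, green, red), "fovy" (degrees; the focal length in pixels is half the picture's height over the tangent of half this angle, whatever the lens; pixels are square), "cx", "cy" (the principal point, pixels), "T" (4x4, takes a point from camera to world coordinates). Camera axes: x right, y up, looking along -z (the intrinsics and any distortion apply to the point x, -y, -z); pixel columns grow to the right and rows downward; lengths in m; the calibration is good to about 2 mm. A picture is of the moment at which its call begins. There is no depth.
- hand_in(): hands the job in, once; it reports no verdict.
The state is a dict: "clock": time; "joint_pos": joint angles; "joint_velocities": joint speeds; "tau": joint torques, N m; "tcp_pos": TCP position; "tool_rot": TCP orientation; "force": force on the tool from outside, world axes, zero at the start; "ft_torque": the same for the moment, N m; "opening": opening from 0.0 (shut) to 1.0 (fully open).
Only numpy, scipy, OpenCV 4.12 (cv2) and the standard library are available. Lean on these libraries where they do the work, as an engineer would, in place of code of your own. Each camera call takes 0.05 s, during which the arm holds its last target.

## Working session

There is one attempt and no reset: what is moved stays moved. The work goes in short steps, Python scripts to look and compute and a tool call to move; the robot and the scene stay as the last step left them, time stands still between calls to the robot, and variables do not carry over. Pictures are saved under pics/ and viewed, and the job is handed in when it is done.

Besides the shell and the picture viewer there is one more tool, called after ">>>" by a JSON object that holds its "api" and its "payload", one argument or row to a line. apply_moves: Moves the arm, as the interface text tells. Its arguments: {"type":"object","properties":{"rows":{"type":"string"}},"required":["rows"]}

```bash
ls; mkdir -p pics; cat > h.py <<'E'
import numpy as np,cv2
from station import *
def ray(s,u,v):
    H=s["color"].shape[0]; f=H/2/np.tan(np.radians(s["fovy"])/2)
    d=np.array([(u-s["cx"])/f,-(v-s["cy"])/f,-1.0])
    T=np.array(s["T"]); return T[:3,3],T[:3,:3]@d
def onplane(s,u,v,z):
    o,d=ray(s,u,v); return o+d*(z-o[2])/d[2]
def proj(s,p):
    T=np.array(s["T"]);H=s["color"].shape[0]; f=H/2/np.tan(np.radians(s["fovy"])/2)
    c=T[:3,:3].T@(np.array(p)-T[:3,3]); return s["cx"]+f*c[0]/-c[2], s["cy"]-f*c[1]/-c[2]
E
python3 - <<'E'
from h import *
for n in("scene","top"):
    s=snapshot(n); cv2.imwrite(f"pics/{n}0.png",s["color"]); np.save(f"{n}0.npy",s,allow_pickle=True)
    print({k:v for k,v in s.items() if k!="color"})
print(get_state(), tip_extent)
E
```

```text
pics
{'fovy': 53.492741234124786, 'cx': 253.54663957829197, 'cy': 193.82060306370096, 'T': array([[-0.80892509, -0.34517108,  0.47591714,  1.2171201 ],
       [ 0.58789562, -0.46892577,  0.65915656,  0.88426947],
       [-0.00435197,  0.81299788,  0.58225039,  0.66830794],
       [ 0.        ,  0.        ,  0.        ,  1.        ]])}
{'fovy': 54.10189809899314, 'cx': 256.03482677042894, 'cy': 198.03325933446064, 'T': array([[ 4.36811948e-02,  9.72142084e-01, -2.30286175e-01,
         3.19550393e-01],
       [-9.99045426e-01,  4.26057057e-02, -9.64321147e-03,
        -3.12973252e-03],
       [ 4.36933296e-04,  2.30487576e-01,  9.73075170e-01,
         9.99056404e-01],
       [ 0.00000000e+00,  0.00000000e+00,  0.00000000e+00,
         1.00000000e+00]])}
{'clock': 0.1, 'joint_pos': array([ 1.10552975,  0.41794269, -0.0103215 ,  1.61411151,  0.00468922,
        1.1106854 , -0.05303934]), 'joint_velocities': array([ 0.00147581, -0.00107854,  0.00149671, -0.00141602,  0.00026783,
       -0.00086182,  0.00180245]), 'tau': array([ 6.37997182e-04, -8.65831089e+01,  6.79846108e-01, -4.35641134e+01,
        1.92148320e-02,  4.96382418e-03, -6.90165757e-05]), 'tcp_pos': array([ 0.25687913, -0.56943951,  0.23870604]), 'tool_rot': array([-1.50887079,  1.56967346,  2.05646919]), 'force': array([-0.32636409,  1.00483748, -0.28648839]), 'ft_torque': array([-0.03079574,  0.02493859, -0.020506  ]), 'opening': 0.9990118695957607} 0.008
```

View pics/scene0.png

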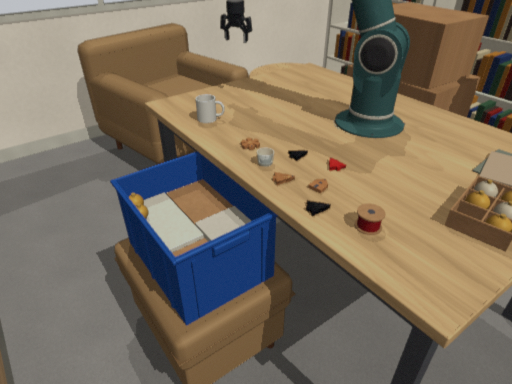

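View pics/top0.png

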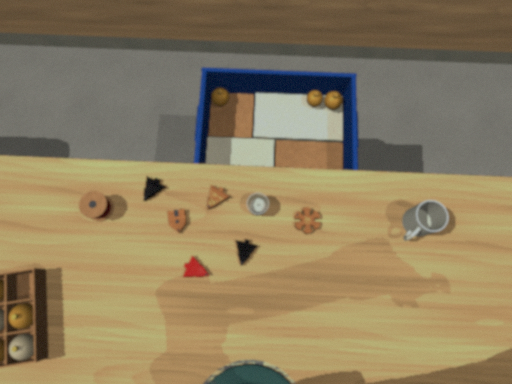

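Top view: candidate firs are brown at (217,197), black at (153,188) and (246,251), and red at (195,268). The brown wooden one fits. The flake is at (307,220) and the house at (178,219). The tealight is at (258,204), the spool at (95,205), and the mug at (428,218). I'll confirm in an enlarged crop and measure.

```bash
python3 - <<'E'
from h import *
S={n:np.load(f"{n}0.npy",allow_pickle=True).item() for n in("scene","top")}
cv2.imwrite("pics/crop_top.png",cv2.resize(S["top"]["color"][155:285,70:330],None,fx=3,fy=3,interpolation=cv2.INTER_CUBIC))
cv2.imwrite("pics/crop_sc.png",cv2.resize(S["scene"]["color"][85:245,190:400],None,fx=3.6,fy=3.6,interpolation=cv2.INTER_CUBIC))
for n in S:
    im=S[n]["color"]; hsv=cv2.cvtColor(im,cv2.COLOR_BGR2HSV)
    pts={'top':dict(fir=(217,197),house=(178,219),table=(217,225)),'scene':dict(fir=(283,179),house=(318,186),flake=(250,144),table=(300,170))}[n]
    for k,(u,v) in pts.items(): print(n,k,hsv[v-1:v+2,u-1:u+2].reshape(-1,3).tolist()[:5])
s=S["top"]
for k,uv in dict(binL=(196,163),binR=(357,168),binLt=(204,70),binRt=(355,74)).items(): print(k,onplane(s,*uv,-0.045).round(3))
for uv in [(20,156),(256,163),(490,177)]: print("edge",onplane(s,*uv,0).round(3))
E
```

```text
scene fir [[13, 148, 155], [14, 150, 151], [14, 149, 151], [13, 151, 152], [13, 149, 137]]
scene house [[9, 38, 88], [12, 105, 119], [14, 148, 159], [10, 95, 116], [12, 133, 144]]
scene flake [[15, 145, 164], [14, 147, 166], [14, 149, 164], [13, 151, 144], [14, 150, 162]]
scene table [[18, 108, 175], [18, 109, 171], [17, 108, 167], [18, 106, 178], [18, 110, 176]]
top fir [[16, 140, 173], [16, 141, 170], [16, 139, 171], [15, 148, 169], [15, 143, 169]]
top house [[12, 150, 163], [13, 154, 161], [13, 151, 167], [12, 136, 139], [12, 139, 147]]
top table [[19, 110, 183], [19, 108, 184], [19, 110, 183], [19, 110, 181], [19, 112, 182]]
binL [ 0.664  0.187 -0.045]
binR [ 0.669 -0.282 -0.045]
binLt [ 0.968  0.186 -0.045]
binRt [ 0.974 -0.282 -0.045]
edge [0.648 0.673 0.   ]
edge [0.656 0.011 0.   ]
edge [ 0.644 -0.638  0.   ]
```

View pics/crop_top.png

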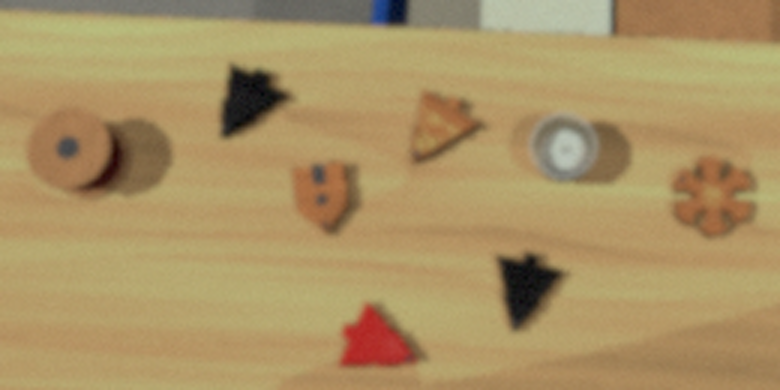

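View pics/crop_sc.png

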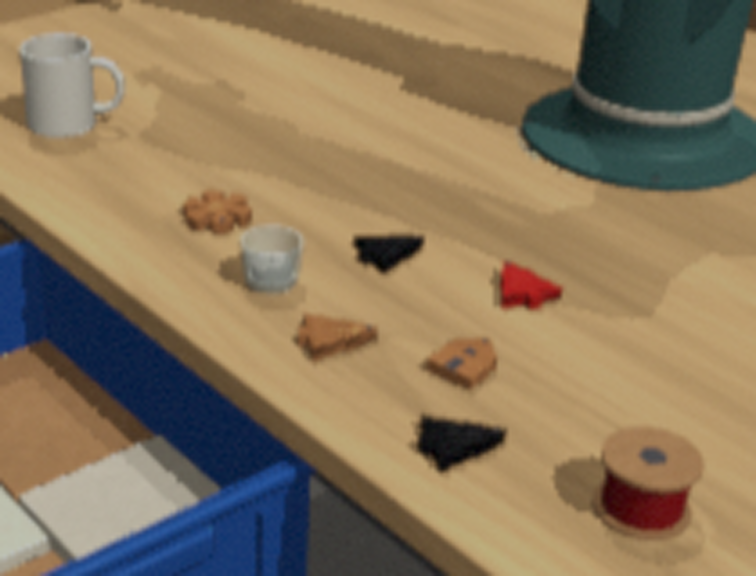

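The crop confirms it: the brown fir, house and flake are wooden, and the other fir shapes are black or red. The measured table edge bows, which suggests lens distortion. I'll estimate it from the straight edge, then triangulate.

```bash
python3 - <<'E'
from h import *
from scipy.optimize import least_squares
S={n:np.load(f"{n}0.npy",allow_pickle=True).item() for n in("scene","top")}
s=S["top"]; im=cv2.GaussianBlur(s["color"],(3,3),0); hsv=cv2.cvtColor(im,cv2.COLOR_BGR2HSV)
E=[]
for u in range(4,508,6):
    col=im[140:188,u,2].astype(float)-im[140:188,u,0]   # red-blue: table yellow
    g=np.diff(col); i=g.argmax()
    if g[i]>8 : E.append((u,140+i+.5+0.5*0))
E=np.array(E); 
f=192/np.tan(np.radians(s["fovy"])/2)
def und(p,k):
    K=np.array([[f,0,s["cx"]],[0,f,s["cy"]],[0,0,1]])
    return cv2.undistortPoints(p.reshape(-1,1,2).astype(float),K,np.array([k,0,0,0.]),P=K).reshape(-1,2)
def res(q):
    p=und(E,q[0]); w=np.array([onplane(s,*x,0) for x in p]); return (w[:,0]-q[1]-q[2]*w[:,1])*1000
r=least_squares(res,[0,.65,0],loss="soft_l1"); print(r.x, np.abs(r.fun).mean())
print(E[::6].tolist())
for k in (0,r.x[0]):
    p=und(E,k); w=np.array([onplane(s,*x,0) for x in p]); print(k,w[::10,:2].round(3).tolist())
    B=np.array([(196,163),(357,168),(204,70),(355,74)]);print([onplane(s,*x,-.045)[:2].round(3).tolist() for x in und(B,k)])
E
```

```text
[-1.82063210e-02  6.50327429e-01 -2.43239104e-04] 11.157297723731627
[[4.0, 154.5], [40.0, 156.5], [76.0, 157.5], [112.0, 159.5], [148.0, 160.5], [184.0, 162.5], [220.0, 163.5], [256.0, 165.5], [292.0, 140.5], [328.0, 141.5], [364.0, 169.5], [400.0, 171.5], [436.0, 172.5], [472.0, 174.5]]
0 [[0.65, 0.719], [0.649, 0.549], [0.651, 0.381], [0.649, 0.212], [0.648, 0.044], [0.729, -0.122], [0.651, -0.29], [0.649, -0.456], [0.648, -0.621]]
[[0.664, 0.187], [0.669, -0.282], [0.968, 0.186], [0.974, -0.282]]
-0.018206321029416623 [[0.651, 0.725], [0.649, 0.552], [0.651, 0.382], [0.649, 0.212], [0.648, 0.044], [0.729, -0.122], [0.651, -0.29], [0.65, -0.458], [0.648, -0.626]]
[[0.664, 0.187], [0.669, -0.283], [0.969, 0.187], [0.976, -0.283]]
```

Distortion is negligible (my earlier hand pixels were off): edge x≈0.650, bin centre y≈−0.048. Next, the objects from both views.

```bash
cat >> h.py <<'E'
def wood(s,boxes):
    # brown wood = darker, redder than table
    hsv=cv2.cvtColor(cv2.GaussianBlur(s["color"],(3,3),0),cv2.COLOR_BGR2HSV)
    m=((hsv[...,0]<17)&(hsv[...,1]>125)).astype(np.uint8)*255
    out={}
    for k,(u,v,r) in boxes.items():
        z=np.zeros_like(m); z[v-r:v+r,u-r:u+r]=m[v-r:v+r,u-r:u+r]
        z=cv2.morphologyEx(z,cv2.MORPH_CLOSE,np.ones((3,3)))
        c,_=cv2.findContours(z,cv2.RETR_EXTERNAL,cv2.CHAIN_APPROX_NONE)
        out[k]=max(c,key=cv2.contourArea).reshape(-1,2) if c else None
    return out
def tri(a,b):
    (o1,d1),(o2,d2)=a,b; d1=d1/np.linalg.norm(d1);d2=d2/np.linalg.norm(d2)
    t=np.linalg.lstsq(np.stack([d1,-d2],1),o2-o1,rcond=None)[0]
    p,q=o1+t[0]*d1,o2+t[1]*d2; return (p+q)/2,np.linalg.norm(p-q)
E
python3 - <<'E'
from h import *
S={n:np.load(f"{n}0.npy",allow_pickle=True).item() for n in("scene","top")}
C={"top":wood(S["top"],dict(fir=(217,197,15),house=(178,219,15),flake=(307,220,18))),
 "scene":wood(S["scene"],dict(fir=(283,179,14),house=(318,186,14),flake=(250,144,14)))}
vis={n:S[n]["color"].copy() for n in S}
cen={}
for n in C:
    for k,c in C[n].items():
        cv2.drawContours(vis[n],[c.reshape(-1,1,2)],-1,(0,255,0),1)
        (u,v)=c.mean(0); x0,y0=c.min(0);x1,y1=c.max(0); M=cv2.moments(c)
        cen[n,k]=(M["m10"]/M["m00"],M["m01"]/M["m00"]); 
        w=np.array([onplane(S[n],*p,.014)[:2] for p in c])
        print(n,k,"cen",np.round(cen[n,k],1),"area",cv2.contourArea(c),"x",w[:,0].min().round(3),w[:,0].max().round(3),"y",w[:,1].min().round(3),w[:,1].max().round(3),"cen",onplane(S[n],*cen[n,k],.012)[:2].round(3))
for k in("fir","house","flake"):
    p,g=tri(ray(S["top"],*cen["top",k]),ray(S["scene"],*cen["scene",k])); print(k,p.round(3),"gap",round(g,4))
s=S["top"]
# tealight, spool, mug by hand pixels (rim centre in both views)
for k,a,b in[("tealight",(258,204),(264,155)),("spooltop",(94,205),(371,212)),("mugtop",(431,216),(206,99))]:
    p,g=tri(ray(S["top"],*a),ray(S["scene"],*b)); print(k,p.round(3),round(g,4))
cv2.imwrite("pics/c1.png",cv2.resize(vis["top"][155:285,70:330],None,fx=3,fy=3))
cv2.imwrite("pics/c2.png",cv2.resize(vis["scene"][85:245,190:400],None,fx=3.6,fy=3.6))
E
```

```text
top fir cen [216.1 196.2] area 278.0 x 0.52 0.581 y 0.08 0.138 cen [0.553 0.115]
top house cen [177.3 220. ] area 299.5 x 0.452 0.514 y 0.189 0.242 cen [0.484 0.213]
top flake cen [306.8 220.1] area 453.5 x 0.464 0.534 y -0.166 -0.096 cen [ 0.499 -0.131]
scene fir cen [281.8 178.1] area 163.0 x 0.525 0.597 y 0.09 0.154 cen [0.559 0.125]
scene house cen [318.4 185.2] area 178.0 x 0.458 0.53 y 0.195 0.255 cen [0.495 0.222]
scene flake cen [249.8 143.5] area 152.5 x 0.468 0.548 y -0.158 -0.077 cen [ 0.507 -0.12 ]
fir [0.554 0.116 0.006] gap 0.003
house [0.486 0.215 0.004] gap 0.0012
flake [ 0.5   -0.132  0.005] gap 0.0009
tealight [0.534 0.    0.029] 0.0013
spooltop [0.508 0.427 0.044] 0.0024
mugtop [ 0.508 -0.427  0.084] 0.0042
```

View pics/c1.png

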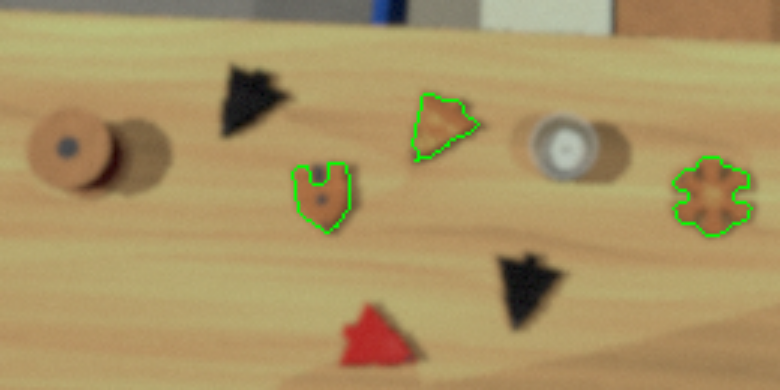

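View pics/c2.png

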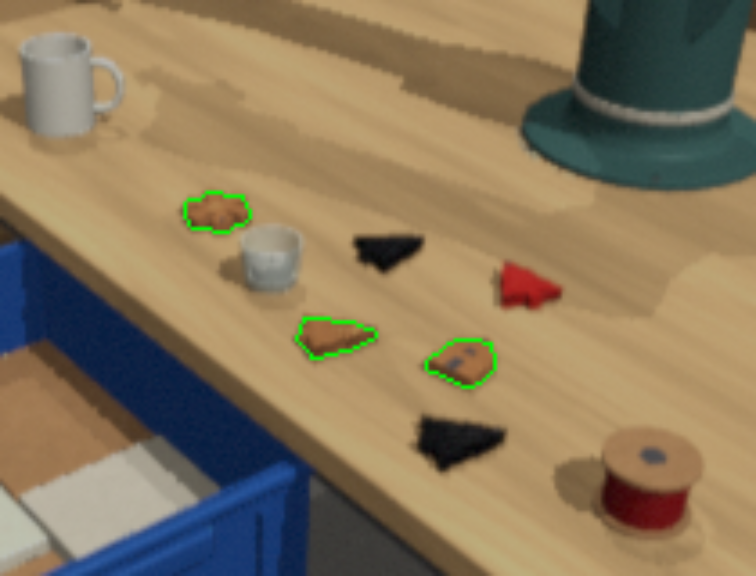

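Shapes lie flat (mid-heights about 5 mm), and the edge contours are good. The house (y 0.19–0.24) lies outside the bin's y range (inner about −0.27 to 0.177), so it has to go sideways first. The fir blocks that, so the order is flake, fir, house.

```bash
cat >> h.py <<'E'
from scipy.spatial.transform import Rotation as Ro
def d(target):
    st=get_state(); R=Ro.from_euler("xyz",st["tool_rot"]).as_matrix(); dv=R.T@(np.array(target)-st["tcp_pos"])*1000
    print("clock",round(st["clock"],2),"tcp",st["tcp_pos"].round(4),"F",st["force"].round(1),"open",round(st["opening"],2),"-> tool mm",dv.round(1)); return R
E
python3 - <<'E'
from h import *
R=d([.42,-.131,.10]); print(R.round(3)); d([.42,-.131,.04])
s=np.load("top0.npy",allow_pickle=True).item(); hsv=cv2.cvtColor(s["color"],cv2.COLOR_BGR2HSV)
for n,m in (("black",hsv[...,2]<60),("red",(hsv[...,1]>190)&((hsv[...,0]<6)|(hsv[...,0]>170)))):
    c,_=cv2.findContours(m[170:285,100:280].astype(np.uint8),0,1)
    for q in c:
        if cv2.contourArea(q)>50:
            w=np.array([onplane(s,*(p+[100,170]),.014)[:2] for p in q.reshape(-1,2)]); print(n,w.min(0).round(3),w.max(0).round(3))
E
```

```text
clock 0.1 tcp [ 0.2569 -0.5694  0.2387] F [-0.3  1.  -0.3] open 1.0 -> tool mm [ 139.1 -332.4 -329. ]
[[-0.001  0.411 -0.912]
 [ 0.001 -0.912 -0.411]
 [-1.    -0.001  0.   ]]
clock 0.1 tcp [ 0.2569 -0.5694  0.2387] F [-0.3  1.  -0.3] open 1.0 -> tool mm [ 199.1 -332.4 -329. ]
black [0.381 0.004] [0.436 0.049]
black [0.537 0.26 ] [0.594 0.308]
red [0.342 0.142] [0.386 0.18 ]
```

>>> {"api": "apply_moves", "payload": {
  "rows": "60 -332 -329 0.424 0.4;60 -332 -329 0.424 0.4;60 -332 -329 0.424 0.4;60 -332 -329 0.424 0.4;60 -332 -329 0.424 0.4;60 -332 -329 0.424 0.4;60 -332 -329 0.424 0.4;60 -332 -329 0.424 0.4"
}}

```text
clock: 0.9
tcp_pos: [0.3954, -0.1972, 0.1883]
tool_rot: [2.344, 1.571, -0.798]
force: [1.0, -1.3, -0.7]
opening: 0.299
```

```bash
python3 - <<'E'
from h import *
R=d([.42,-.131,.04]); print(R.round(3)); print(tip_extent)
E
```

```text
clock 0.9 tcp [ 0.3954 -0.1972  0.1883] F [ 1.  -1.3 -0.7] open 0.3 -> tool mm [148.3 -66.3 -24.6]
[[ 0. -0. -1.]
 [-0. -1.  0.]
 [-1.  0. -0.]]
0.008
```

>>> {"api": "apply_moves", "payload": {
  "rows": "80 -66 -25 0 0.4;148 -66 -25 0 0.4;148 -66 -25 0 0.4;148 -66 -25 0 0.4;148 -66 -25 0 0.4;148 -66 -25 0 0.4;148 -66 -25 0 0.4"
}}

```text
clock: 1.6
tcp_pos: [0.4209, -0.134, 0.0418]
tool_rot: [2.752, 1.569, -0.39]
force: [-0.3, 0.3, 0.7]
opening: 0.3
```

```bash
python3 - <<'E'
from h import *
d([.42,-.131,.02])
for n in("scene","top"):
    s=snapshot(n); a=s["color"]; p=proj(s,get_state()["tcp_pos"]); print(n,p)
    u,v=map(int,p); cv2.imwrite(f"pics/{n}1.png",cv2.resize(a[max(0,v-70):v+70,max(0,u-90):u+90],None,fx=4,fy=4))
E
```

```text
clock 1.6 tcp [ 0.4209 -0.134   0.0418] F [-0.3  0.3  0.7] open 0.3 -> tool mm [21.8 -3.   0.9]
scene (np.float64(266.52925910795165), np.float64(128.3984532571667))
top (np.float64(309.1372694645853), np.float64(248.4309826975197))
```

View pics/scene1.png

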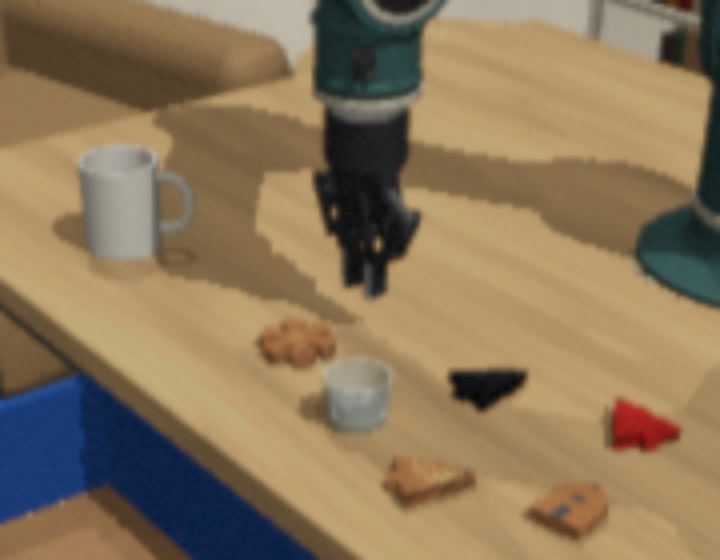

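View pics/top1.png

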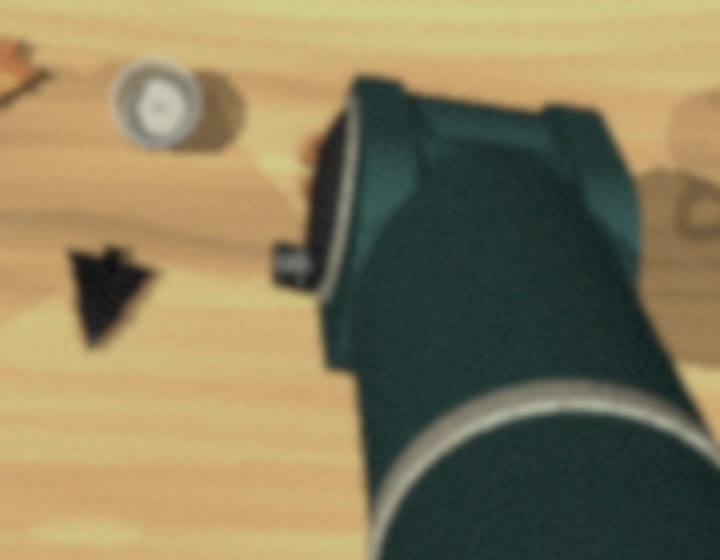

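Scene crop: the gripper is behind the flake, with the fingertips a little below the TCP as expected. The tealight and mug are clear. Lowering.

>>> {"api": "apply_moves", "payload": {
  "rows": "10 -2 0 0 0.4;18 -3 0 0 0.4;22 -3 0 0 0.4;26 -3 0 0 0.4;28 -3 0 0 0.4;28 -3 0 0 0.4;28 -3 0 0 0.4"
}}

```text
clock: 2.4
tcp_pos: [0.4203, -0.1302, 0.0126]
tool_rot: [-0.863, 1.571, 2.279]
force: [1.1, -0.4, 0.0]
opening: 0.303
```

>>> {"api": "apply_moves", "payload": {
  "rows": "0 0 -10 0 0.4;0 0 -20 0 0.4;0 0 -28 0 0.4;0 0 -36 0 0.4;0 0 -44 0 0.4;0 0 -52 0 0.4;0 0 -60 0 0.4;0 0 -68 0 0.4"
}}

```text
clock: 3.2
tcp_pos: [0.4889, -0.1302, 0.0125]
tool_rot: [-0.49, 1.571, 2.651]
force: [-0.5, 0.4, -0.8]
opening: 0.299
```

>>> {"api": "apply_moves", "payload": {
  "rows": "0 0 -10 0 0.4;0 0 -20 0 0.4;0 0 -30 0 0.4;0 0 -40 0 0.4;0 0 -50 0 0.4;0 0 -60 0 0.4;0 0 -65 0 0.4;0 0 -65 0 0.4"
}}

```text
clock: 4.0
tcp_pos: [0.5538, -0.1301, 0.0124]
tool_rot: [-2.552, 1.571, 0.59]
force: [-0.1, -0.8, -0.5]
opening: 0.299
```

```bash
cat > look.py <<'E'
from h import *
import sys
d(get_state()["tcp_pos"])
t=sys.argv[1]
s=snapshot("scene"); a=s["color"]; np.save(f"sc{t}.npy",s,allow_pickle=True)
s2=snapshot("top"); np.save(f"tp{t}.npy",s2,allow_pickle=True)
b=cv2.resize(a[90:300,110:400],None,fx=2.7,fy=2.7); 
cv2.imwrite(f"pics/s{t}.png",b)
cv2.imwrite(f"pics/t{t}.png",cv2.resize(s2["color"][60:285,70:450],None,fx=2,fy=2))
E
python3 look.py 2
```

```text
clock 4.0 tcp [ 0.5538 -0.1301  0.0124] F [-0.1 -0.8 -0.5] open 0.3 -> tool mm [0. 0. 0.]
```

View pics/s2.png

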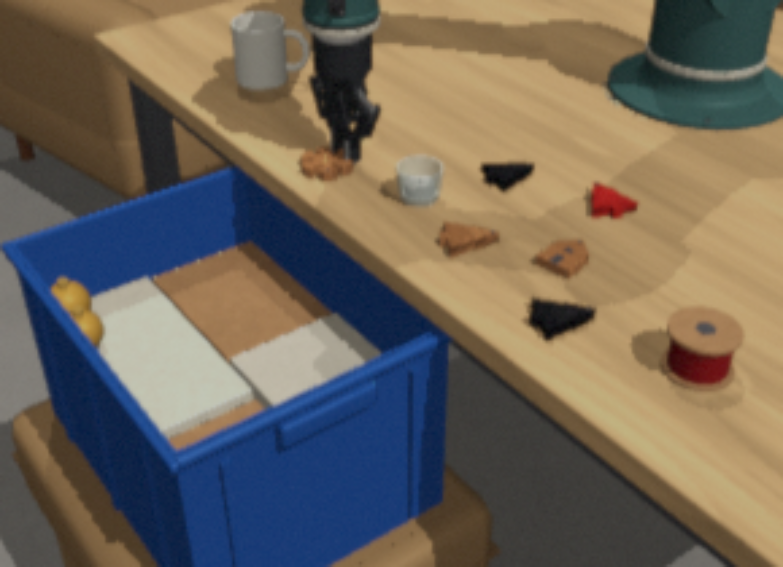

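The flake, at crop (325,163), is moving ahead of the fingers, and the tealight is untouched. Pushing on over the edge.

>>> {"api": "apply_moves", "payload": {
  "rows": "0 0 -10 0 0.4;0 0 -20 0 0.4;0 0 -30 0 0.4;0 0 -40 0 0.4;0 0 -50 0 0.4;0 0 -60 0 0.4;0 0 -70 0 0.4;0 0 -80 0 0.4"
}}

```text
clock: 4.9
tcp_pos: [0.6341, -0.1302, 0.0124]
tool_rot: [-0.481, 1.571, 2.66]
force: [0.0, -0.1, 0.3]
opening: 0.299
```

>>> {"api": "apply_moves", "payload": {
  "rows": "0 0 -8 0 0.4;0 0 -16 0 0.4;0 0 -24 0 0.4;0 0 -32 0 0.4;0 0 -32 0 0.4;0 0 -32 0 0.4;0 0 -32 0 0.4"
}}

```text
clock: 5.6
tcp_pos: [0.6649, -0.1303, 0.0124]
tool_rot: [-0.037, 1.57, 3.104]
force: [-0.3, -0.6, -0.4]
opening: 0.3
```

```bash
python3 look.py 3
```

```text
clock 5.6 tcp [ 0.6649 -0.1303  0.0124] F [-0.3 -0.6 -0.4] open 0.3 -> tool mm [0. 0. 0.]
```

View pics/s3.png

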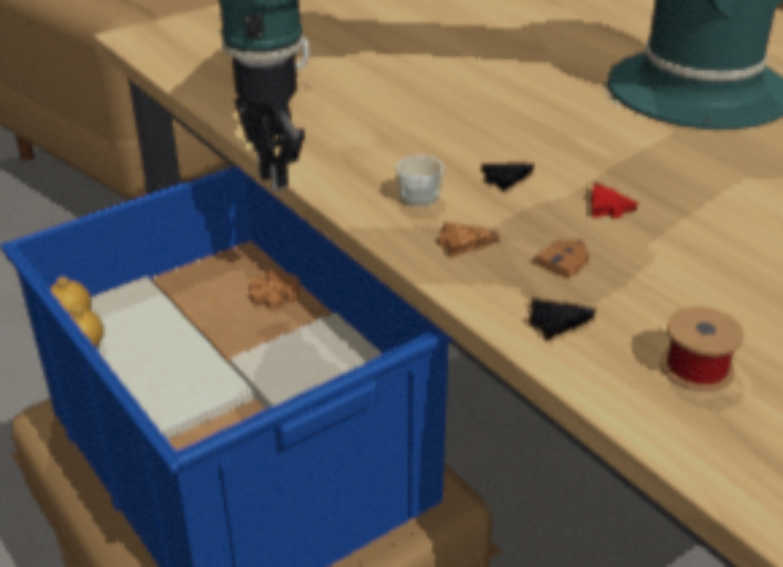

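The flake lies in the bin at crop (275,290). Next is the fir: lift, go round above, and come down behind it.

>>> {"api": "apply_moves", "payload": {
  "rows": "-50 0 10 0 0.4;-100 0 20 0 0.4;-100 -30 60 0 0.4;-100 -75 85 0 0.4;-100 -120 115 0 0.4;-100 -165 145 0 0.4;-100 -205 170 0 0.4;-100 -243 190 0 0.4"
}}

```text
clock: 6.5
tcp_pos: [0.4738, 0.1138, 0.1128]
tool_rot: [2.773, 1.57, -0.369]
force: [0.8, 1.7, -0.7]
opening: 0.301
```

```bash
python3 - <<'E'
from h import *
d([.475,.113,.013])
E
```

```text
clock 6.5 tcp [0.4738 0.1138 0.1128] F [ 0.8  1.7 -0.7] open 0.3 -> tool mm [99.8  0.8 -1.2]
```

>>> {"api": "apply_moves", "payload": {
  "rows": "35 1 0 0 0.4;65 1 0 0 0.4;85 1 0 0 0.4;95 1 0 0 0.4;100 1 0 0 0.4;100 1 0 0 0.4"
}}

```text
clock: 7.1
tcp_pos: [0.4754, 0.1117, 0.0126]
tool_rot: [-0.47, 1.571, 2.671]
force: [0.2, 0.1, 0.2]
opening: 0.3
```

>>> {"api": "apply_moves", "payload": {
  "rows": "0 0 -8 0 0.4;0 0 -16 0 0.4;0 0 -24 0 0.4;0 0 -32 0 0.4;0 0 -40 0 0.4;0 0 -48 0 0.4;0 0 -56 0 0.4;0 0 -64 0 0.4"
}}

```text
clock: 7.9
tcp_pos: [0.5399, 0.1117, 0.0125]
tool_rot: [-0.237, 1.571, 2.904]
force: [-0.3, 0.6, 0.2]
opening: 0.304
```

```bash
python3 look.py 4
```

```text
clock 7.9 tcp [0.5399 0.1117 0.0125] F [-0.3  0.6  0.2] open 0.3 -> tool mm [0. 0. 0.]
```

View pics/s4.png

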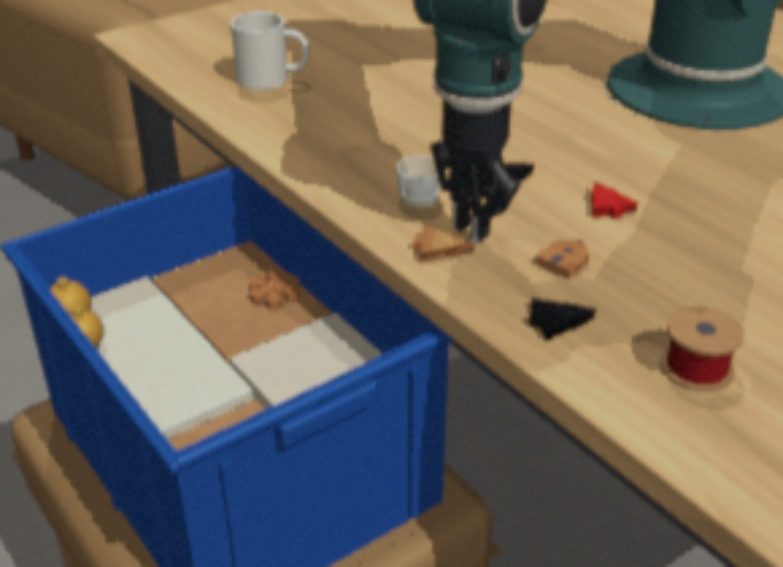

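View pics/t4.png

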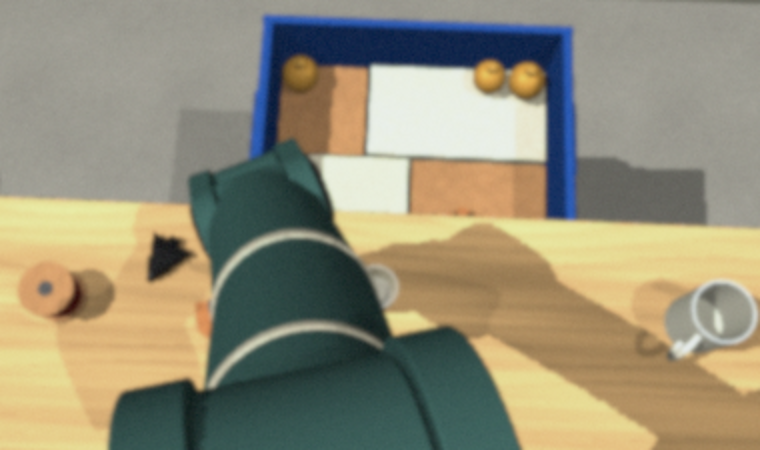

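The fir (crop (443,243)) is ahead of the fingers and clear of the tealight (417,180). Continuing.

>>> {"api": "apply_moves", "payload": {
  "rows": "0 0 -8 0 0.4;0 0 -16 0 0.4;0 0 -24 0 0.4;0 0 -32 0 0.4;0 0 -40 0 0.4;0 0 -48 0 0.4;0 0 -56 0 0.4;0 0 -56 0 0.4"
}}

```text
clock: 8.8
tcp_pos: [0.5964, 0.1116, 0.0125]
tool_rot: [-2.876, 1.57, 0.265]
force: [-0.8, -0.9, 0.1]
opening: 0.298
```

```bash
python3 look.py 5
```

```text
clock 8.8 tcp [0.5964 0.1116 0.0125] F [-0.8 -0.9  0.1] open 0.3 -> tool mm [0. 0. 0.]
```

View pics/s5.png

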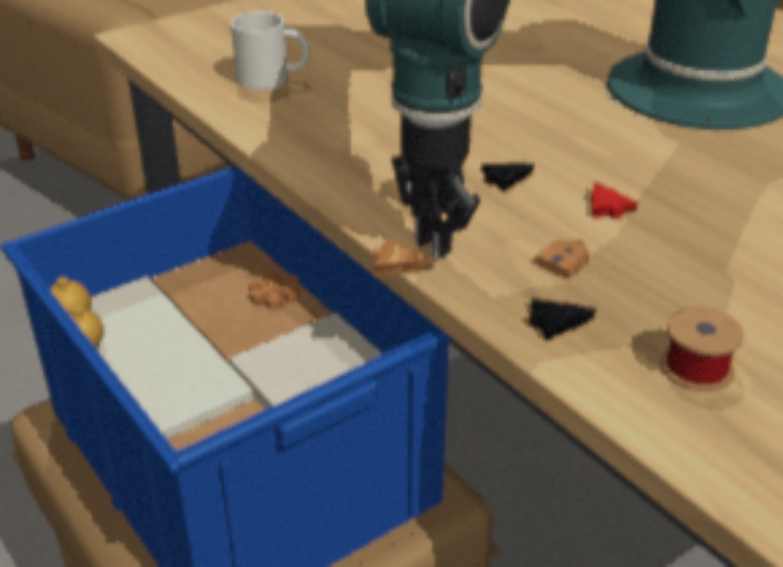

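The fir (crop (403,258)) is at the edge and well inside the bin's width. Pushing it over.

>>> {"api": "apply_moves", "payload": {
  "rows": "0 0 -10 0 0.4;0 0 -20 0 0.4;0 0 -30 0 0.4;0 0 -40 0 0.4;0 0 -50 0 0.4;0 0 -60 0 0.4;0 0 -69 0 0.4;0 0 -69 0 0.4"
}}

```text
clock: 9.7
tcp_pos: [0.6654, 0.1116, 0.0124]
tool_rot: [-2.819, 1.57, 0.322]
force: [-0.7, -0.7, -0.3]
opening: 0.298
```

```bash
python3 look.py 6
```

```text
clock 9.7 tcp [0.6654 0.1116 0.0124] F [-0.7 -0.7 -0.3] open 0.3 -> tool mm [0. 0. 0.]
```

View pics/s6.png

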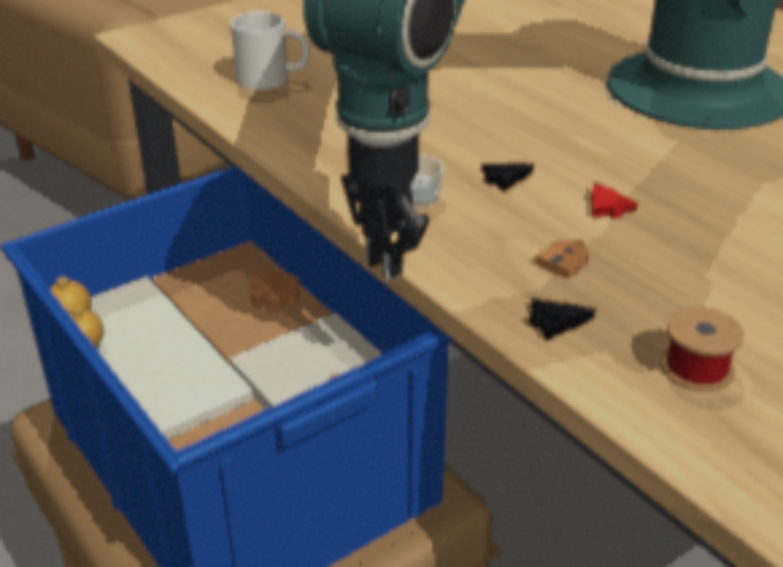

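The fir has dropped off the table; it's probably near the hidden near wall, which I'll check once the arm is clear. Next, the house: go to its +y side to sweep it toward −y.

>>> {"api": "apply_moves", "payload": {
  "rows": "-50 0 10 0 0.4;-100 0 30 0 0.4;-100 -30 60 0 0.4;-100 -65 90 0 0.4;-100 -100 120 0 0.4;-100 -140 150 0 0.4;-100 -176 175 0 0.4;-100 -176 175 0 0.4"
}}

```text
clock: 10.6
tcp_pos: [0.485, 0.2932, 0.113]
tool_rot: [-1.118, 1.568, 2.031]
force: [0.4, 0.0, 0.3]
opening: 0.298
```

```bash
python3 - <<'E'
from h import *
d([.490,.288,.013])
E
python3 look.py 7
```

```text
clock 10.6 tcp [0.485  0.2932 0.113 ] F [0.4 0.  0.3] open 0.3 -> tool mm [100.    5.5  -5.1]
clock 10.6 tcp [0.485  0.2932 0.113 ] F [0.4 0.  0.3] open 0.3 -> tool mm [0. 0. 0.]
```

View pics/s7.png

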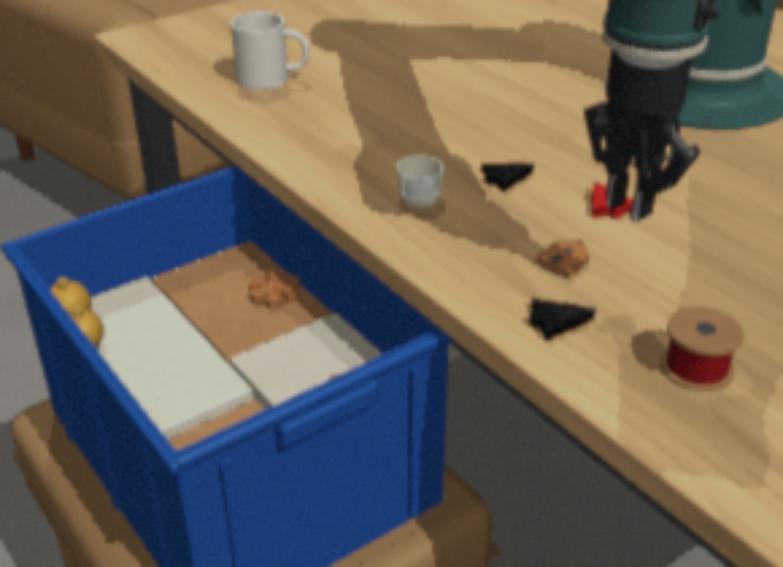

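View pics/t7.png

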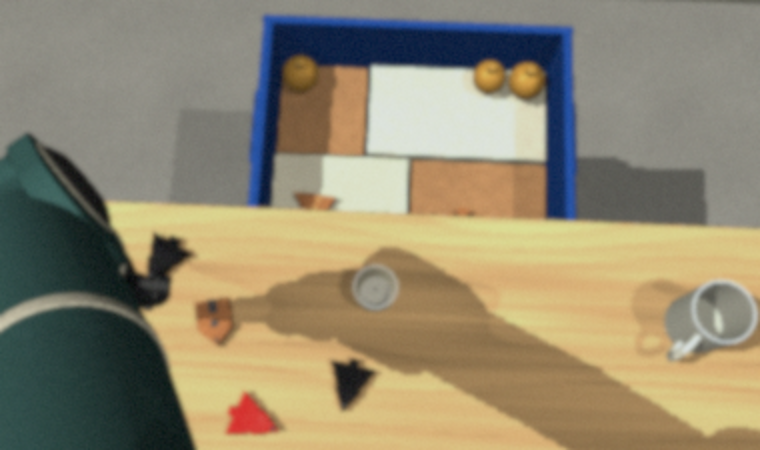

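Both the fir (top crop (315,200)) and the flake (462,212) are in the bin. Lowering beside the house.

>>> {"api": "apply_moves", "payload": {
  "rows": "20 0 0 0 0.4;50 0 0 0 0.4;75 0 0 0 0.4;90 0 0 0 0.4;100 0 0 0 0.4;100 0 0 0 0.4"
}}

```text
clock: 11.3
tcp_pos: [0.4893, 0.2871, 0.0118]
tool_rot: [0.577, 1.569, -2.566]
force: [0.4, -0.6, 1.7]
opening: 0.297
```

```bash
python3 - <<'E'
from h import *
d([.490,.288,.013])
s=np.load("tp7.npy",allow_pickle=True).item()
c=wood(s,dict(house=(177,219,16)))["house"]; w=np.array([onplane(s,*p,.014)[:2] for p in c]); print(w.min(0),w.max(0))
E
```

```text
clock 11.3 tcp [0.4893 0.2871 0.0118] F [ 0.4 -0.6  1.7] open 0.3 -> tool mm [-1.2 -0.9 -0.7]
[0.45451123 0.18887575] [0.51401834 0.23992915]
```

>>> {"api": "apply_moves", "payload": {
  "rows": "0 8 0 0 0.4;0 16 0 0 0.4;0 24 0 0 0.4;0 32 0 0 0.4;0 40 0 0 0.4;0 48 0 0 0.4;0 56 0 0 0.4;0 64 0 0 0.4"
}}

```text
clock: 12.1
tcp_pos: [0.4893, 0.2231, 0.0126]
tool_rot: [-0.88, 1.571, 2.261]
force: [-0.3, 0.2, -0.1]
opening: 0.299
```

```bash
python3 look.py 8
```

```text
clock 12.1 tcp [0.4893 0.2231 0.0126] F [-0.3  0.2 -0.1] open 0.3 -> tool mm [0. 0. 0.]
```

View pics/s8.png

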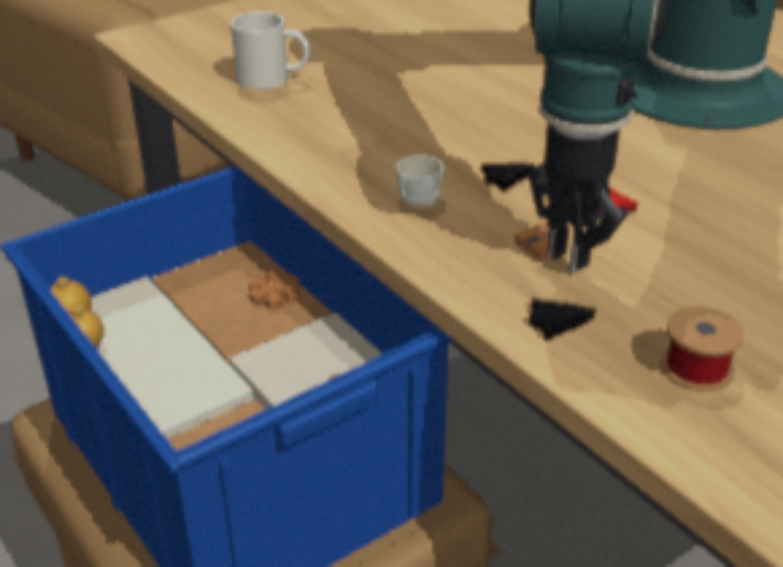

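View pics/t8.png

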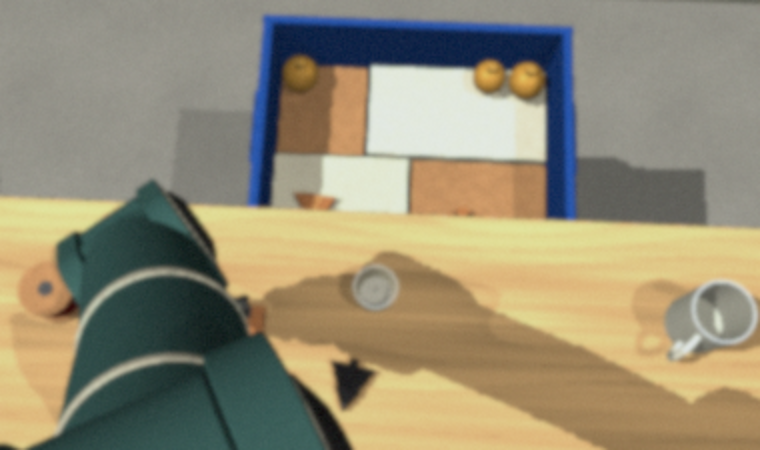

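The house is sliding toward −y in front of the finger. Continuing.

>>> {"api": "apply_moves", "payload": {
  "rows": "0 8 0 0 0.4;0 16 0 0 0.4;0 24 0 0 0.4;0 32 0 0 0.4;0 40 0 0 0.4;0 48 0 0 0.4;0 56 0 0 0.4;0 60 0 0 0.4"
}}

```text
clock: 13.0
tcp_pos: [0.4894, 0.1627, 0.0125]
tool_rot: [1.067, 1.571, -2.076]
force: [-0.4, 1.1, 0.2]
opening: 0.295
```

>>> {"api": "apply_moves", "payload": {
  "rows": "0 -10 0 0 0.4;0 -15 0 0 0.4;-40 -15 0 0 0.4;-80 -15 0 0 0.4;-100 -15 30 0 0.4;-100 -15 70 0 0.4;-100 -15 100 0 0.4;-100 -15 100 0 0.4"
}}

```text
clock: 13.8
tcp_pos: [0.386, 0.1795, 0.1127]
tool_rot: [0.616, 1.57, -2.522]
force: [-0.5, -0.5, -0.4]
opening: 0.301
```

```bash
python3 look.py 9
```

```text
clock 13.8 tcp [0.386  0.1795 0.1127] F [-0.5 -0.5 -0.4] open 0.3 -> tool mm [0. 0. 0.]
```

View pics/s9.png

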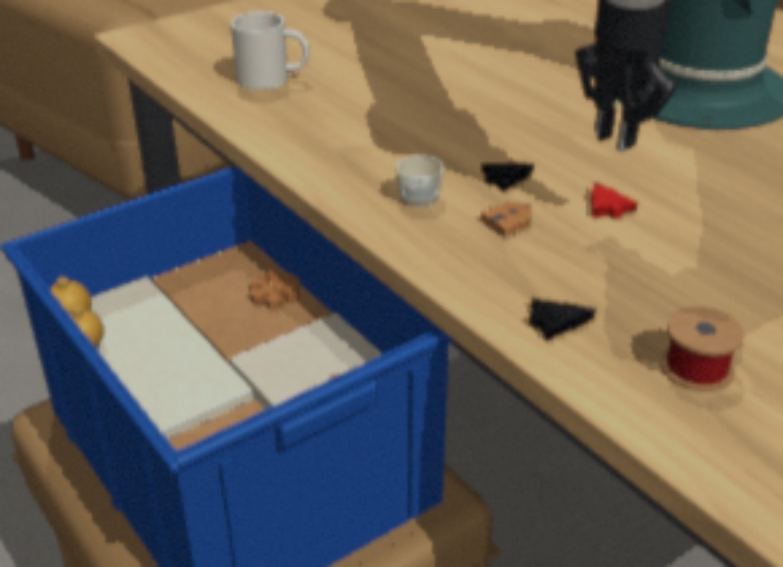

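View pics/t9.png

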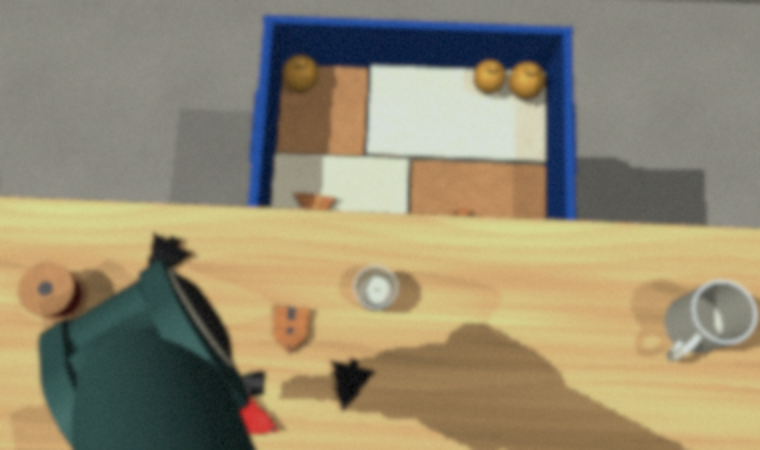

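```bash
python3 - <<'E'
from h import *
s=np.load("tp9.npy",allow_pickle=True).item()
c=wood(s,dict(house=(216,223,17)))["house"]; w=np.array([onplane(s,*p,.014)[:2] for p in c]); print(w.min(0),w.max(0),"apex",w[w[:,0].argmin()], "c",w.mean(0))
d([.425,.112,.013])
E
```

```text
[0.45072957 0.08668598] [0.50771424 0.13715219] apex [0.45072957 0.11030584] c [0.48322966 0.11210256]
clock 13.9 tcp [0.3893 0.1796 0.1129] F [0.7 0.4 0.2] open 0.3 -> tool mm [ 99.9  67.7 -35.5]
```

The house is now at y 0.087–0.137, with its gable toward the robot at (0.451, 0.110). Going behind the gable so it seats between the two fingertips.

>>> {"api": "apply_moves", "payload": {
  "rows": "0 35 -32 0 0.4;0 68 -32 0 0.4;20 68 -32 0 0.4;50 68 -32 0 0.4;75 68 -32 0 0.4;90 68 -32 0 0.4;100 68 -32 0 0.4;100 68 -32 0 0.4"
}}

```text
clock: 14.7
tcp_pos: [0.4213, 0.1109, 0.0115]
tool_rot: [0.153, 1.569, -2.989]
force: [-0.6, -1.0, 0.6]
opening: 0.302
```

>>> {"api": "apply_moves", "payload": {
  "rows": "0 0 -10 0 0.4;0 0 -20 0 0.4;0 0 -28 0 0.4;0 0 -36 0 0.4;0 0 -44 0 0.4;0 0 -52 0 0.4;0 0 -60 0 0.4;0 0 -68 0 0.4"
}}

```text
clock: 15.5
tcp_pos: [0.4899, 0.1108, 0.0125]
tool_rot: [-0.244, 1.571, 2.897]
force: [-0.8, 1.0, 0.2]
opening: 0.302
```

```bash
python3 look.py 10
```

```text
clock 15.5 tcp [0.4899 0.1108 0.0125] F [-0.8  1.   0.2] open 0.3 -> tool mm [0. 0. 0.]
```

View pics/s10.png

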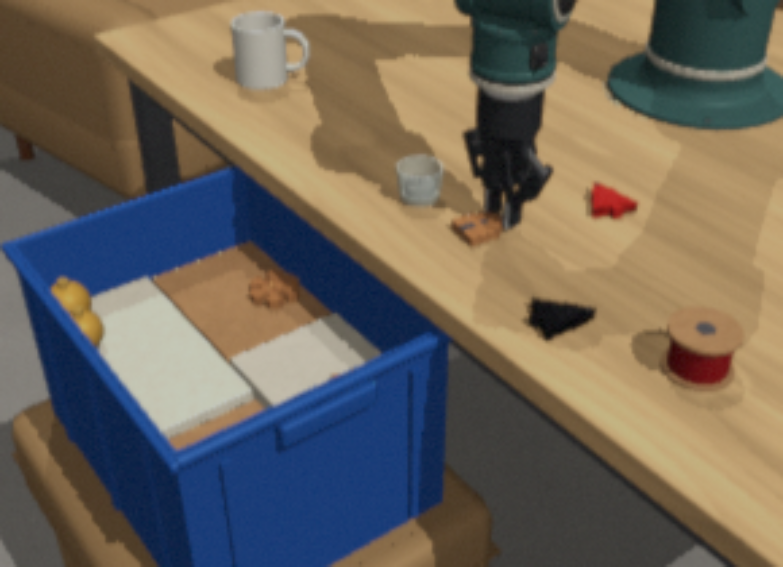

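The house is seated straight ahead of the fingers. Continuing to the edge.

>>> {"api": "apply_moves", "payload": {
  "rows": "0 0 -10 0 0.4;0 0 -20 0 0.4;0 0 -30 0 0.4;0 0 -40 0 0.4;0 0 -50 0 0.4;0 0 -60 0 0.4;0 0 -70 0 0.4;0 0 -80 0 0.4"
}}

```text
clock: 16.4
tcp_pos: [0.5701, 0.1107, 0.0125]
tool_rot: [-0.027, 1.571, 3.115]
force: [-0.3, 0.1, 0.3]
opening: 0.301
```

>>> {"api": "apply_moves", "payload": {
  "rows": "0 0 -8 0 0.4;0 0 -16 0 0.4;0 0 -24 0 0.4;0 0 -30 0 0.4;0 0 -30 0 0.4"
}}

```text
clock: 16.9
tcp_pos: [0.6, 0.1107, 0.0125]
tool_rot: [-2.82, 1.57, 0.321]
force: [0.5, 0.1, 0.1]
opening: 0.302
```

```bash
python3 look.py 11
```

```text
clock 16.9 tcp [0.6    0.1107 0.0125] F [0.5 0.1 0.1] open 0.3 -> tool mm [0. 0. 0.]
```

View pics/s11.png

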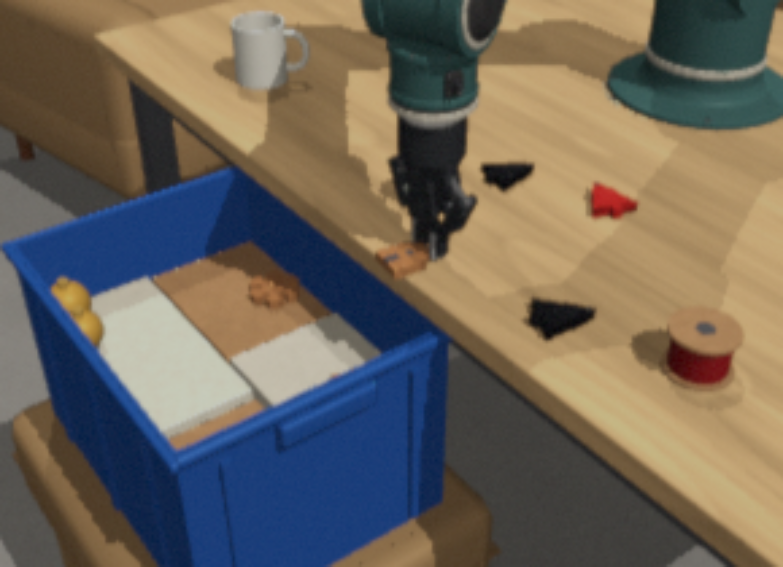

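The house (crop (402,258)) overhangs the edge. Final push, then retreat up and back.

>>> {"api": "apply_moves", "payload": {
  "rows": "0 0 -10 0 0.4;0 0 -20 0 0.4;0 0 -30 0 0.4;0 0 -40 0 0.4;0 0 -50 0 0.4;0 0 -60 0 0.4;0 0 -70 0 0.4;0 0 -70 0 0.4"
}}

```text
clock: 17.8
tcp_pos: [0.6705, 0.1106, 0.0124]
tool_rot: [-2.9, 1.57, 0.241]
force: [-0.1, 0.2, -0.0]
opening: 0.299
```

```bash
python3 look.py 12
```

```text
clock 17.8 tcp [0.6705 0.1106 0.0124] F [-0.1  0.2 -0. ] open 0.3 -> tool mm [0. 0. 0.]
```

View pics/s12.png

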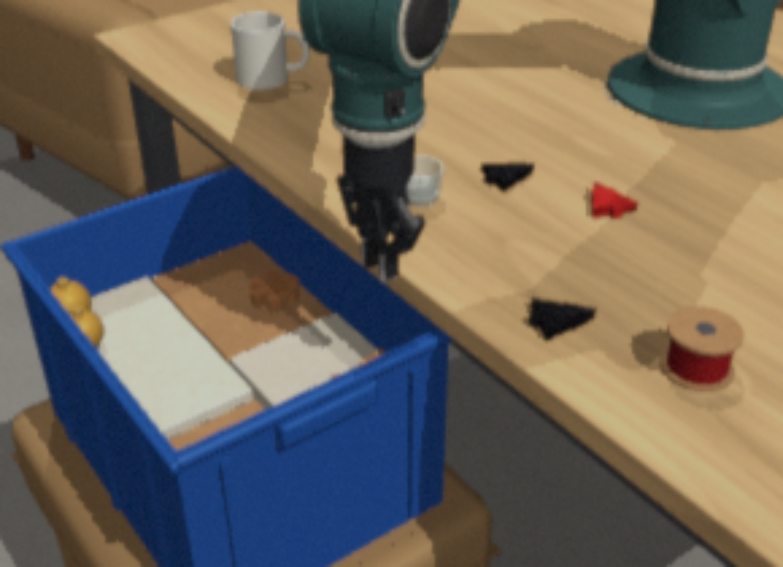

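>>> {"api": "apply_moves", "payload": {
  "rows": "-50 0 0 0 0.4;-100 0 0 0 0.4;-120 0 50 0 0.4;-120 0 100 0 0.4;-120 0 150 0 0.4;-120 0 200 0 0.4;-120 0 250 0 0.4;-120 0 250 0 0.4"
}}

```text
clock: 18.7
tcp_pos: [0.4135, 0.1101, 0.1321]
tool_rot: [0.605, 1.567, -2.535]
force: [1.9, -0.9, -0.3]
opening: 0.302
```

>>> {"api": "apply_moves", "payload": {
  "rows": "0 0 0 0 0.4;0 0 0 0 0.4;0 0 0 0 0.4"
}}

```text
clock: 19.0
tcp_pos: [0.4203, 0.1108, 0.1325]
tool_rot: [-2.177, 1.57, 0.964]
force: [0.3, -1.1, 0.3]
opening: 0.299
```

```bash
python3 look.py 13; python3 - <<'E'
from h import *
for n,a,b,box in(("top","top0.npy","tp13.npy",dict(tea=(258,204,16),spool=(94,205,18),mug=(428,218,24))),("scene","scene0.npy","sc13.npy",dict(tea=(264,157,13),spool=(370,218,18),mug=(208,108,18)))):
    A=np.load(a,allow_pickle=True).item()["color"];B=np.load(b,allow_pickle=True).item()["color"]
    for k,(u,v,r) in box.items():
        t=A[v-r:v+r,u-r:u+r]; w=B[v-r-8:v+r+8,u-r-8:u+r+8]
        m=cv2.matchTemplate(w,t,cv2.TM_CCOEFF_NORMED); _,mx,_,l=cv2.minMaxLoc(m); print(n,k,"shift px",l[0]-8,l[1]-8,round(mx,2))
s=np.load("tp13.npy",allow_pickle=True).item()["color"]
cv2.imwrite("pics/bin13.png",cv2.resize(s[60:180,180:370],None,fx=4,fy=4,interpolation=cv2.INTER_CUBIC))
E
```

```text
clock 19.0 tcp [0.4203 0.1108 0.1325] F [ 0.3 -1.1  0.3] open 0.3 -> tool mm [0. 0. 0.]
top tea shift px 0 0 1.0
top spool shift px 0 0 1.0
top mug shift px 0 0 1.0
scene tea shift px 0 0 0.69
scene spool shift px 0 0 0.98
scene mug shift px 0 0 1.0
```

View pics/s13.png

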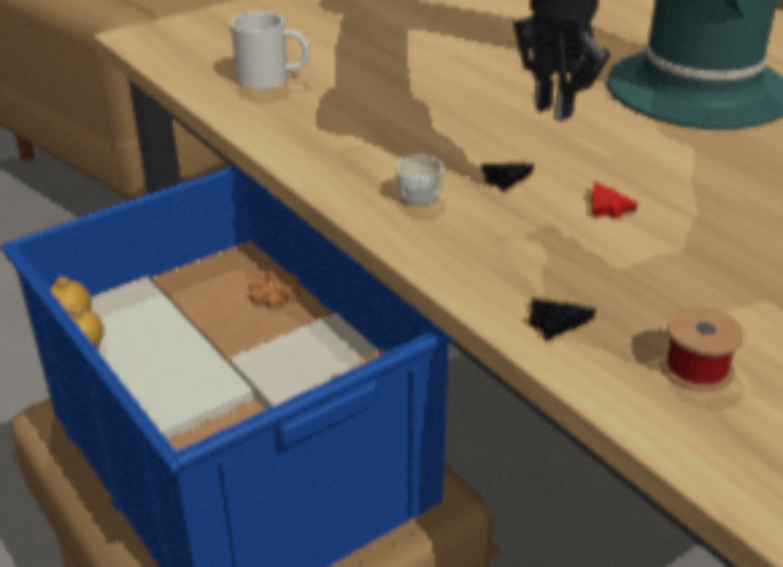

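View pics/bin13.png

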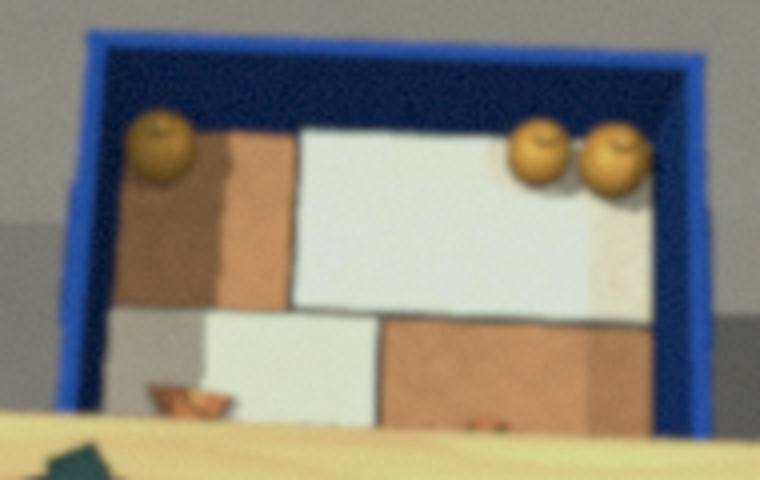

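Only the fir's tip is clear in the top view, and the house isn't separately visible, so I'll compare the bin before and after.

```bash
python3 - <<'E'
from h import *
L=lambda f:np.load(f,allow_pickle=True).item()["color"]
out=[]
for f in("sc9.npy","sc13.npy"): out.append(cv2.resize(L(f)[160:245,180:285],None,fx=3.7,fy=3.7,interpolation=cv2.INTER_CUBIC))
r1=np.hstack(out)
out=[cv2.resize(L(f)[135:175,195:300],None,fx=3.7,fy=3.7,interpolation=cv2.INTER_CUBIC) for f in("tp9.npy","tp13.npy")]
cv2.imwrite("pics/cmp.png",np.vstack([r1,np.hstack(out)]))
E
```

```text
(no output)
```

View pics/cmp.png

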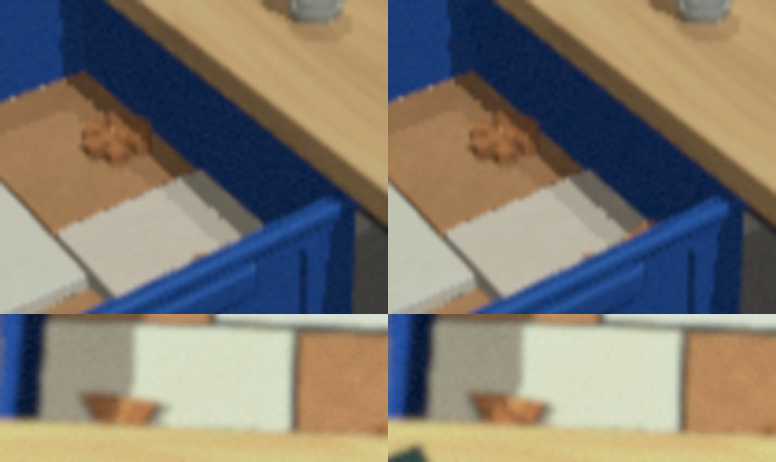

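```bash
python3 - <<'E'
from h import *
s=np.load("sc13.npy",allow_pickle=True).item()
for z in(-.16,-.145,-.13,-.11,-.09,-.065): print(z,onplane(s,246.8,222.7,z).round(3))
E
```

```text
-0.16 [ 0.657  0.069 -0.16 ]
-0.145 [ 0.667  0.083 -0.145]
-0.13 [ 0.677  0.098 -0.13 ]
-0.11 [ 0.691  0.118 -0.11 ]
-0.09 [ 0.704  0.137 -0.09 ]
-0.065 [ 0.721  0.162 -0.065]
```

The new brown patch in the scene view (≈(247,223)) is the house. At its push line (y≈0.08–0.11) that ray gives z≈−0.15 to −0.12, near the cartons and well below the −0.065 limit. Everything is clear, so I'm handing in.

```bash
python3 -c "
from station import *
print(hand_in())"
```

```text
the job is handed in; nothing more can be done
None
```

I swept the flake and the fir straight off the far edge into the bin. The house lay outside the bin's width, so I slid it sideways about 100 mm first and then pushed it over the edge. The job was handed in at about 19 s of the 61 s allowed. `hand_in()` gives no verdict, so success is not confirmed.

- **In the bin:** the flake shows fully on the cartons, and the fir shows partly in the top view. Of the house only a small new brown patch is visible, at scene pixel (247,223). At the line I pushed it along, that puts it at z about −0.15 to −0.12, well below the required depth. This rests on the ray and the assumed y, because the table edge and bin wall hide the rest.
- **Left in place:** the mug, tealight and spool shifted 0 px in both views. The tealight's match score in the scene view was low (0.69), probably because the light and shadow around it had changed; the top view gave 1.0.
- **Forces:** the readings at the end of each move stayed within about 2 N. The arm was clear of everything at the end.

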